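# Make up two pipe-fitting orders on the shop counter

## Robot

A 7-joint arm with a two-finger parallel gripper is mounted at the origin on the work surface. World frame = base frame: x ahead of the robot, y to its left, z up, the work surface at z = 0. Lengths are in m, angles in rad, forces in N, time in s.
With the tool pointing down it reaches from about 0.4 to 0.925 m from the base axis. Payload 4.1 kg.
Tool frame: the origin (TCP) lies midway between the tips of the shut fingers; the grasp point (between the pads) lies behind it (env.grip_point_offset is the z of the grasp point in the tool frame, in m); z points along the fingers, y is the line along which they close (so a half turn about z gives the same grasp; the last joint's range is limited). The gripper opens to 85 mm and grips with 20 to 120 N. Pads are 22 mm wide; open, the fingers measure 114 mm over their backs; the gripper's body (76 mm by 85 mm) begins 54 mm behind the grasp point. The pads swing forward as they close: fully open they stand 13 mm farther back than shut.
Start: joints at [-1.35, 0.398, 0.045, 1.537, -0.019, 1.207, -0.051], TCP at [0.204, 0.617, 0.231] pointing down, gripper open.
Joint ranges: [-2.82, 2.82], [-0.49, 2.23], [-1.37, 1.46], [0, 2.46], [-1.36, 4.5], [0.23, 2], [-2.94, 2.94]. Speed limits (rad/s): [2.57, 2.57, 3.14, 3.14, 3.14, 3.14, 3.14].

## Interface

Orientations are given as a 3x3 rotation matrix whose columns are the frame's x, y, z axes.
In Python, from plant import status, optics, env gives the robot as it stands.
- The arm moves only by the tool servo_tool, never from a script. Its argument "commands" is a list of rows, each an object with "translation": the shift along the tool's x, y, z each as a share of 0.12 m, from -1 to 1, a list of three; "rot": the turn, a rotation vector about the tool's x, y, z each as a share of pi rad, from -1 to 1, a list of three. A call has 1 to 12 rows; each row is the pose to reach, as a shift and turn from the pose commanded when the call began, along the tool's axes at that moment, turning the shorter way round; what a row does not reach only later rows make up. A row lasts 1/10 s, in which the tool goes at most 50 mm and 8.59 degrees, less where a joint would pass 70% of its speed; a pose out of reach is approached as far as the arm can. A call with a number of a shift or a turn outside -1 to 1 is refused whole. A call with a gripper value outside its range is refused whole. "gripper" is the closure, from -1 (fully open) to 1 (shut), set as the call begins (left out, the last holds). The fingers move at their own pace and stop on an object; the grip force is fixed at half the most. Time passes only in rows, so rows that repeat a pose let the fingers close. It gives the time, the measured TCP pose, the force, the opening and the grip force at its end, in the units of the state.
- status.sense(): the state, without advancing time (a new reading comes with each control period).
- optics.grab_frame(name): name is "side" or "top"; returns (picture, depth): 480x640x3 uint8, red, green, blue; 480x640 float32, m along the optical axis (not along the pixel's ray), 0 where there is no reading.
- optics.get_calibration(name): a dict with "camera_matrix" (3x3 intrinsics, pixels), "R" (3x3) and "t" (3): a world point X has camera coordinates R X + t. Camera axes: x right, y down, z forward; pixel columns grow to the right and rows downward; lengths in m; the calibration is good to about 2 mm. A picture is of the moment at which its call begins. get_calibration takes no time and is no camera call.
- env.finish_job(): hands the job in; it is judged then, once.
The state is a dict: "time_s": time; "q": joint angles; "qd": joint speeds; "tau": joint torques, N m; "tool_pos": TCP position; "tcp_rot": TCP orientation; "contact_force": force on the tool from outside, world axes, zero at the start; "torque": the same for the moment, N m; "grip_width": opening from 0.0 (shut) to 1.0 (fully open); "finger_force": force on a finger pad.
Only numpy, scipy, OpenCV 4.12 (cv2) and the standard library are available. Lean on these libraries where they do the work, as an engineer would, in place of code of your own. Each camera call takes 0.05 s, during which the arm holds its last target. There are 200 camera calls.

## Task

Make up the two customers' orders from the pipe fittings on the counter. Counting the bays from each board's pull tab, the three-bay board gets the tee in its first bay, the large coupler in its second and the end cap in its third; the two-bay board gets the elbow in its first and the small coupler in its second. Set each fitting in the middle of its own bay, lying or standing flat on the board as it does on the counter now, and leave the ball valve, the flange and the stepped reducer where they are.

Things in the scene. Friction and masses are not known exactly. Their poses are not given: they have to be found in the camera images.
- tee_c (a point): plain tee of grey plastic pipe, lying flat, 28 mm high; the straight run is 54 mm long along its x axis, diameter 28 mm, with flat ends that make a good grip; the branch points to its +y, its end 26 mm from the run's axis. The point is the middle of the run, on its axis, 14 mm above its underside
- elbow_c (a point): right-angle elbow of grey plastic pipe, lying flat, 28 mm high, outline 43 by 43 mm; its two arms (diameter 28 mm at the ends) point to its +x and +y, and their axes meet 7.5 mm to -x and 7.5 mm to -y of the point. The point is the centre of the 43 mm square outline, 14 mm above its underside; it can be gripped there along its x or y, 41 to 43 mm wide
- big_coupler_c (a point): large coupler: open grey tube standing upright, outside diameter 52 mm, 56 mm high, wall 4 mm, see-through bore. The point is its centre, 28 mm above its underside; z along its axis, up
- small_coupler_c (a point): small coupler: open grey tube standing upright, outside diameter 34 mm, 42 mm high, wall 3.5 mm. The point is its centre, 21 mm above its underside; z along its axis, up
- cap_c (a point): end cap: grey, standing upright, closed domed top, diameter 40 mm, 35 mm high (sides straight for the lower 24 mm). The point is its centre, 17.5 mm above its underside; z along its axis, up
- long_board: the three-bay order board, 264 by 100 mm, fixed plywood board; origin at the centre of its underside, z up. Bay floor 6 mm above the counter; battens 6 mm wide round each bay rise to 12 mm. Each bay is 80 (x) by 88 mm (y) inside, centres at x = -86, 0 and +86 mm, y = 0; the pull tab (60 mm wide, 32 mm long, dark slot) is on the -x end, so the first bay from the tab is at x = -86 mm
- short_board: the two-bay order board, 178 by 100 mm, fixed plywood board; origin at the centre of its underside, z up. Bay floor 6 mm above the counter; battens 6 mm wide round each bay rise to 12 mm. Each bay is 80 (x) by 88 mm (y) inside, centres at x = -43 and +43 mm, y = 0; the pull tab (60 mm wide, 32 mm long, dark slot) is on the +x end, so the first bay from the tab is at x = +43 mm
- valve_c (a point): ball valve, not ordered, loose: grey body 60 mm long along x, 34 mm square in the middle, black lever on top to 51 mm high, reaching 37 mm to +x. The point is the middle of the body, 17 mm up
- flange_c (a point): floor flange, not ordered, loose: grey disc of diameter 62 mm, 8 mm thick, with four bolt holes and a hub of diameter 34 mm to 28 mm high. The point is on its axis, 14 mm up
- reducer_c (a point): stepped reducer, not ordered, loose: grey, upright, diameter 44 mm for the lower 24 mm and 27 mm above that, to 48 mm high. The point is on its axis, 24 mm up

How it is judged:
By the outcome, as a careful person would: the job done as asked, in the order asked, and still so for the second after the job is handed in, with the robot touching nothing.
It also fails if it takes over 109 s, if anything falls off the work surface, if the arm or the gripper's body presses on something with over 40 N, if the wrist force passes 120 N, or if a joint passes its speed limit or range.

## Working session

There is one attempt and no reset: what is moved stays moved. The work goes in short steps, Python scripts to look and compute and a tool call to move; the robot and the scene stay as the last step left them, time stands still between calls to the robot, and variables do not carry over. Pictures are saved under pics/ and viewed, at most 14 in all, crops included, and the job is handed in when it is done.

Besides the shell and the picture viewer there is one more tool, called as name(argument=value, ...) on one line, values as JSON. servo_tool: Moves the arm, as the interface text tells. Its arguments: {"type":"object","properties":{"commands":{"type":"array"},"gripper":{"type":"number"}},"required":["commands"]}

```bash
mkdir -p pics; ls; python3 - <<'E'
from plant import status, optics, env
import cv2,numpy as np
s=status.sense();print(s['time_s'],s['q'],s['tool_pos'],s['tcp_rot'],s['grip_width'],env.grip_point_offset)
for n in('top','side'):
    im,d=optics.grab_frame(n);cv2.imwrite(f'pics/{n}0.png',im[:,:,::-1]);np.savez(f'{n}0.npz',im=im,d=d)
    c=optics.get_calibration(n);print(n,c, 'campos',-np.array(c['R']).T@np.array(c['t']))
E
```

```text
pics
0.0 [-1.35003769  0.39920319  0.04500049  1.53787085 -0.01869448  1.20685566
 -0.05072643] [0.20408666 0.61648034 0.2302596 ] [[-9.49348602e-01  3.14224443e-01 -4.81190710e-04]
 [ 3.14224786e-01  9.49346799e-01 -1.85467928e-03]
 [-1.25968703e-04 -1.91193923e-03 -9.99998164e-01]] 0.9992937562691514 -0.0187
top {'camera_matrix': array([[544.02356052,   0.        , 314.55379759],
       [  0.        , 544.02356052, 243.91719443],
       [  0.        ,   0.        ,   1.        ]]), 'R': array([[ 0.00922791, -0.99993356,  0.00690841],
       [-0.99267144, -0.00999294, -0.12043069],
       [ 0.12049173, -0.00574646, -0.9926977 ]]), 't': array([-0.02343826,  0.55629038,  0.976542  ])} campos [ 0.43476463 -0.01226606  1.03656736]
side {'camera_matrix': array([[456.04395972,   0.        , 317.08704958],
       [  0.        , 456.04395972, 234.5002663 ],
       [  0.        ,   0.        ,   1.        ]]), 'R': array([[ 0.88147275, -0.47191548,  0.01736608],
       [-0.33850036, -0.65705844, -0.67356641],
       [ 0.32927694,  0.58785201, -0.73892266]]), 't': array([-0.47150138,  0.22351702,  0.77652876])} campos [ 0.23558319 -0.53212905  0.73253639]
```

View pics/top0.png

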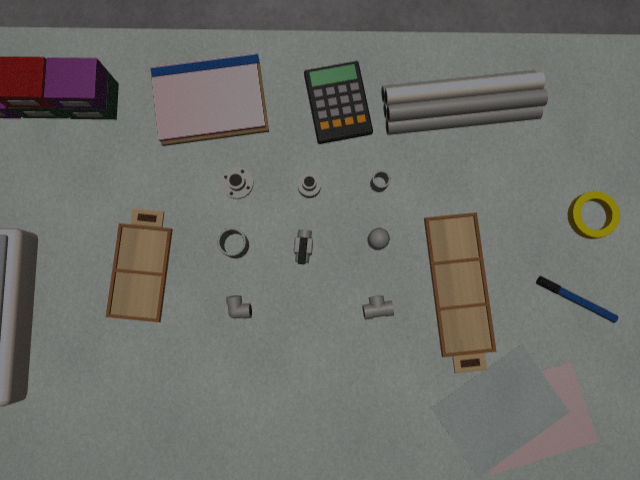

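View pics/side0.png

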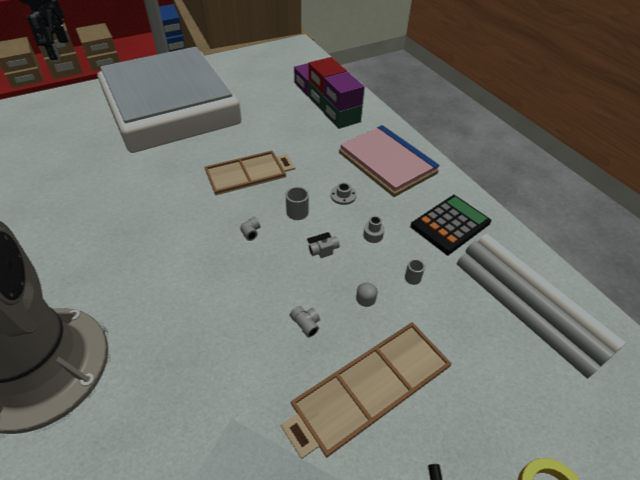

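The top view shows, as (column, row):
- **To be moved:** tee (377,307), elbow (238,307), big coupler (233,243), small coupler (380,181), cap (378,238).
- **To be left:** valve (303,246), flange (238,182), reducer (309,184).
- **Boards:** the long board is on the right with its tab at the bottom (470,363). The short board is on the left with its tab at the top (147,217).

The side view shows the same layout.

```bash
cat > h.py <<'E'
import numpy as np,cv2
from plant import status,optics,env
def cloud(n,d):
    c=optics.get_calibration(n);K=c['camera_matrix'];v,u=np.mgrid[:480,:640]
    P=np.stack([(u-K[0,2])/K[0,0]*d,(v-K[1,2])/K[1,1]*d,d],-1)
    return (P-c['t'])@c['R']   # R^T(P-t)
def ray(n,px,z):
    c=optics.get_calibration(n);K=c['camera_matrix'];px=np.atleast_2d(px).astype(float)
    r=np.c_[(px-K[:2,2])/K[0,0],np.ones(len(px))]@c['R'];o=-c['R'].T@c['t']
    return o+r*((z-o[2])/r[:,2])[:,None]
E
python3 - <<'E'
from h import *
seeds=dict(tee=(377,307),elbow=(238,307),big=(233,243),small=(380,181),cap=(378,238),valve=(303,246),flange=(238,182),reducer=(309,184))
W={}
for n in('top','side'):
    z=np.load(n+'0.npz');W[n]=cloud(n,z['d'])
W0=W['top']
tab=W0[330:470,100:400].reshape(-1,3);print('table z',np.median(tab[:,2]),tab[:,2].std())
for k,p in seeds.items():
    c0=ray('top',p,0.02)[0,:2]
    for n in W:
        w=W[n].reshape(-1,3);m=(np.hypot(*(w[:,:2]-c0).T)<.05)&(w[:,2]>.006)&(w[:,2]<.08);q=w[m]
        zt=np.percentile(q[:,2],98);t=q[q[:,2]>zt-.006]
        r=cv2.minEnclosingCircle((t[:,:2]*1000).astype(np.float32))
        print(k,n,m.sum(),'zmax%.4f'%zt,'mean',q.mean(0)[:2].round(4),'bbox',q.min(0)[:2].round(4),q.max(0)[:2].round(4),'topcirc',np.round(r[0],1),round(r[1],1))
# boards: brown mask top
im=np.load('top0.npz')['im'];hsv=cv2.cvtColor(im,cv2.COLOR_RGB2HSV)
m=((hsv[...,0]>5)&(hsv[...,0]<25)&(hsv[...,1]>70)).astype(np.uint8)*255
m=cv2.morphologyEx(m,cv2.MORPH_CLOSE,np.ones((5,5)))
n,l,st,_=cv2.connectedComponentsWithStats(m)
for i in range(1,n):
    if st[i,4]>1500: print(st[i])
cv2.imwrite('pics/m.png',m)
big=np.hstack([cv2.resize(im[200:400,400:520],None,fx=3,fy=3,interpolation=2),cv2.resize(im[200:400,90:190],None,fx=3,fy=3,interpolation=2)])
cv2.imwrite('pics/boards.png',big[:,:,::-1])
a=cv2.resize(im[160:330,210:410],None,fx=3.5,fy=3.5,interpolation=2);cv2.imwrite('pics/fit.png',a[:,:,::-1])
E
```

```text
table z 0.00021866244283558006 0.06809862080527032
tee top 547 zmax0.0305 mean [ 0.4409 -0.1356] bbox [ 0.4095 -0.1745] [ 0.4902 -0.1088] topcirc [ 435.8 -137.3] 28.2
tee side 589 zmax0.0274 mean [ 0.4366 -0.1399] bbox [ 0.4171 -0.1652] [ 0.4626 -0.1088] topcirc [ 433.6 -137.2] 28.4
elbow top 461 zmax0.0307 mean [0.4387 0.1218] bbox [0.3999 0.0938] [0.4629 0.1609] topcirc [440.7 122. ] 26.5
elbow side 309 zmax0.0276 mean [0.4354 0.1168] bbox [0.4168 0.098 ] [0.4592 0.1419] topcirc [438.3 118.8] 24.9
big top 429 zmax0.0597 mean [0.5577 0.1332] bbox [0.5259 0.1076] [0.5985 0.1718] topcirc [557.7 133.5] 26.0
big side 639 zmax0.0551 mean [0.5533 0.1294] bbox [0.5291 0.1047] [0.5818 0.161 ] topcirc [555.  134.1] 26.9
small top 242 zmax0.0442 mean [ 0.6792 -0.1403] bbox [ 0.6327 -0.1567] [ 0.7256 -0.124 ] topcirc [ 680.2 -141.1] 17.4
small side 364 zmax0.0409 mean [ 0.6762 -0.1424] bbox [ 0.6598 -0.1585] [ 0.6949 -0.1239] topcirc [ 677.9 -140.9] 17.6
cap top 374 zmax0.0368 mean [ 0.569  -0.1368] bbox [ 0.5318 -0.1622] [ 0.5974 -0.1069] topcirc [ 570.7 -138.8] 16.5
cap side 378 zmax0.0342 mean [ 0.5638 -0.1438] bbox [ 0.5481 -0.1583] [ 0.5871 -0.1192] topcirc [ 567.8 -139.6] 15.7
valve top 543 zmax0.0532 mean [0.5527 0.0034] bbox [ 0.5191 -0.0287] [0.596  0.0203] topcirc [543.2   4.8] 24.7
valve side 565 zmax0.0501 mean [ 0.5468 -0.0021] bbox [ 0.5158 -0.0152] [0.5834 0.0174] topcirc [540.8   4.3] 25.2
flange top 752 zmax0.0315 mean [0.6769 0.1322] bbox [0.647  0.0828] [0.7185 0.1711] topcirc [678.9 133.6] 17.3
flange side 303 zmax0.0281 mean [0.6739 0.1276] bbox [0.6452 0.1031] [0.706  0.1598] topcirc [675.6 134.3] 18.6
reducer top 456 zmax0.0512 mean [ 0.6688 -0.0064] bbox [ 0.6369 -0.0489] [0.6943 0.0146] topcirc [672.6  -6.1] 13.7
reducer side 400 zmax0.0477 mean [ 0.6651 -0.0123] bbox [ 0.6482 -0.0286] [0.693  0.0159] topcirc [669.9  -6.1] 14.4
[ 106  209   66  113 5646]
[ 424  213   72  160 8093]
```

View pics/boards.png

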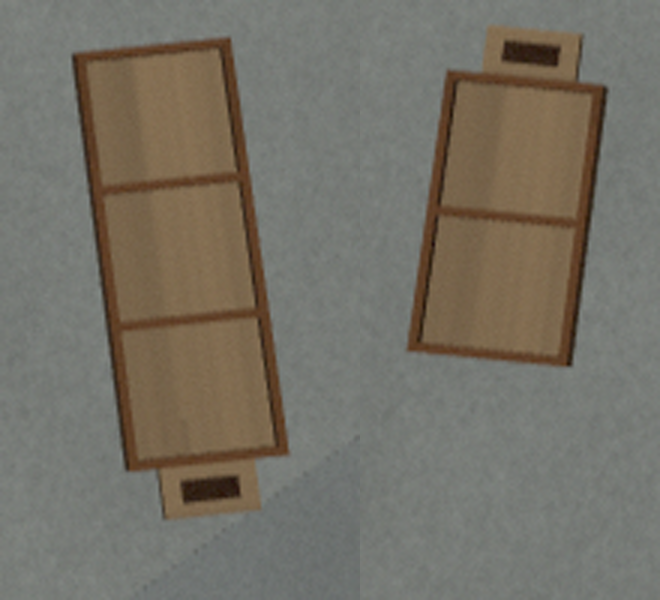

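View pics/fit.png

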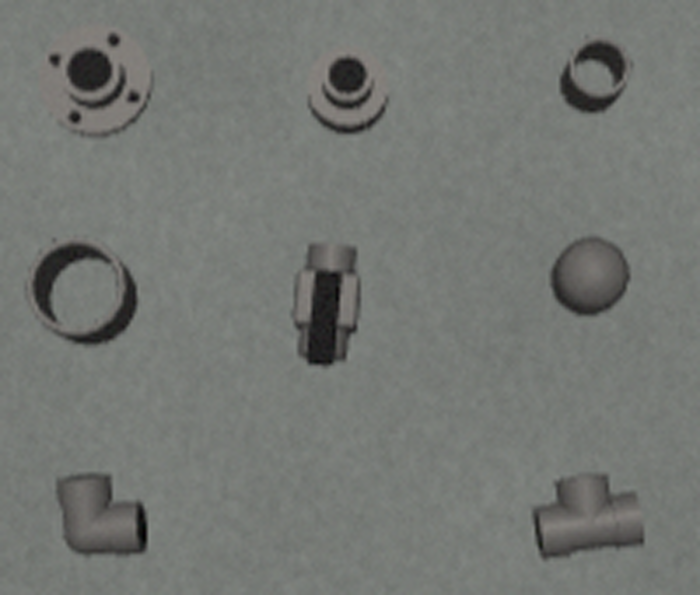

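Both crops are clear. In the boards crop the batten corners are visible: long board at (73,53), (231,38), (288,455), (127,470); short board at (447,71), (606,87), (571,366), (408,350). In the fittings crop the tee branch points up (world +x) and its run goes from (543,530) to (641,518). The elbow arms point up and right.

```bash
cat > m.py <<'E'
from h import *
def rectify(q):
    (c,s,a)=cv2.minAreaRect((q[:,:2]*1000).astype(np.float32)); return np.round(c,1),np.round(s,1),round(a,1)
def sil(n,im,d,p0,z,rad=.045):
    w=cloud(n,cv2.medianBlur(d,3));c0=p0
    near=np.hypot(w[...,0]-c0[0],w[...,1]-c0[1])<rad
    m=(near&(w[...,2]>.007)&(w[...,2]<.08)).astype(np.uint8)
    nn,l,st,_=cv2.connectedComponentsWithStats(m);m=(l==1+st[1:,4].argmax()).astype(np.uint8)
    c=max(cv2.findContours(m,0,1)[0],key=len)[:,0]
    return ray(n,c,z)
E
python3 - <<'E'
from m import *
D={n:np.load(n+'0.npz') for n in('top','side')}
for k,p in dict(tee=(.435,-.137),elbow=(.438,.12)).items():
    for n in D:
        q=sil(n,D[n]['im'],D[n]['d'],p,.014);print(k,n,rectify(q),'bbox',(q.min(0)*1e3).round(1)[:2],(q.max(0)*1e3).round(1)[:2])
L=np.array([(73,53),(231,38),(288,455),(127,470)])/3+(400,200)
S=(np.array([(447,71),(606,87),(571,366),(408,350)])-(360,0))/3+(90,200)
for nm,c in(('long',L),('short',S)):
    w=ray('top',c,.012);print(nm,(w*1e3).round(1)[:,:2].tolist(),(w.mean(0)*1e3).round(1),[round(1e3*np.linalg.norm(w[i]-w[i-1]),1) for i in range(4)])
for n in D:
    im=D[n]['im'];hsv=cv2.cvtColor(im,cv2.COLOR_RGB2HSV)
    m=((hsv[...,0]>4)&(hsv[...,0]<16)&(hsv[...,1]>105)).astype(np.uint8)*255
    if n=='side': m[:145]=0
    nn,l,st,_=cv2.connectedComponentsWithStats(m)
    for i in range(1,nn):
        if st[i,4]>500:
            c=max(cv2.findContours((l==i).astype(np.uint8),0,1)[0],key=len)[:,0]
            print(n,st[i],rectify(ray(n,c,.012)))
    if n=='side':
        big=cv2.resize(im[310:470,270:470],None,fx=3.5,fy=3.5,interpolation=2);b2=cv2.resize(im[140:210,190:310],None,fx=5,fy=5,interpolation=2)
        cv2.imwrite('pics/sb.png',big[:,:,::-1])
E
```

```text
tee top (array([ 443.3, -136.5]), array([40.2, 56.9]), 9.0) bbox [ 420.7 -165.9] [ 463.7 -109.8]
tee side (array([ 441.9, -133.8]), array([45. , 64.3]), 8.8) bbox [ 416.3 -167.5] [ 464.3 -102.3]
elbow top (array([440.7, 122.7]), array([41.2, 46.7]), 1.3) bbox [420.3  98.9] [461.2 146.4]
elbow side (array([438.6, 122.4]), array([56.7, 43.6]), 87.5) bbox [416.1  94.8] [461.  150.1]
long [[611.8, -227.5], [622.5, -328.6], [361.0, -357.0], [351.0, -257.0]] [ 486.6 -292.5   12. ] [np.float64(262.4), np.float64(101.7), np.float64(263.1), np.float64(100.5)]
short [[594.2, 353.9], [584.9, 252.9], [409.9, 267.5], [418.8, 368.9]] [501.9 310.8  12. ] [np.float64(176.0), np.float64(101.4), np.float64(175.7), np.float64(101.8)]
top [ 425  213   71  144 1621] (array([ 486.3, -291.8]), array([263.7, 100.6]), 6.5)
top [ 106  224   66   98 1184] (array([503.7, 311.6]), array([101.6, 177.8]), 85.0)
side [ 568  145   72   49 1816] (array([1341.4, -107.6]), array([187.8, 191.8]), 63.2)
side [205 151  80  42 514] (array([499.7, 307.3]), array([103.6, 175.6]), 84.8)
side [ 292  323  159  133 1910] (array([ 483.4, -293.3]), array([262.5,  99.7]), 6.4)
```

```bash
cat > plan.py <<'E'
from h import *
# plan(waypoints): each (x,y,z mm, phi deg) or None z; tool y=(sin phi,cos phi,0), z down. Prints one call per waypoint, from measured pose then chained.
def T(p): p=np.radians(p); return np.array([[-np.cos(p),np.sin(p),0],[np.sin(p),np.cos(p),0],[0,0,-1]])
def plan(*wp):
    s=status.sense();p=np.array(s['tool_pos'])*1e3;R=np.array(s['tcp_rot']);ph=np.degrees(np.arctan2(R[0,1],R[1,1]))
    print('t',s['time_s'],'at',p.round(1),'phi %.2f'%ph,'tilt',R[:2,2].round(4),'q',np.round(s['q'],2),'grip',s['grip_width'],s['finger_force'],'F',np.round(s['contact_force'],1))
    for w in wp:
        d=T(ph).T@(np.array(w[:3])-p)/120;print(w,'tr',d.round(3).tolist(),'rot',round((w[3]-ph)/180,3),'' if abs(d).max()<=1 else 'TOO FAR');p=np.array(w[:3],float);ph=w[3]
if __name__=='__main__':
    import sys;plan(*eval('['+sys.argv[1]+']'))
E
python3 plan.py "(300,480,230,-8),(400,375,230,-8),(436,260,210,-8),(436,150,180,-8),(436,40,150,-8),(436,-60,120,-8),(436,-137,80,-8)"
```

```text
t 0.1 at [204.1 616.5 230.4] phi 18.31 tilt [-0.0004 -0.0017] q [-1.35  0.4   0.05  1.54 -0.02  1.21 -0.05] grip 0.9955514652008197 0.0 F [-0.3 -0.1  0.3]
(300, 480, 230, -8) tr [-1.116, -0.829, 0.003] rot -0.146 TOO FAR
(400, 375, 230, -8) tr [-0.703, -0.982, 0.0] rot 0.0 
(436, 260, 210, -8) tr [-0.164, -0.991, 0.167] rot 0.0 
(436, 150, 180, -8) tr [0.128, -0.908, 0.25] rot 0.0 
(436, 40, 150, -8) tr [0.128, -0.908, 0.25] rot 0.0 
(436, -60, 120, -8) tr [0.116, -0.825, 0.25] rot 0.0 
(436, -137, 80, -8) tr [0.089, -0.635, 0.333] rot 0.0
```

servo_tool(commands=[{"translation": [-1, -0.83, 0], "rot": [0, 0, -0.146]}, {"translation": [-1, -0.83, 0], "rot": [0, 0, -0.146]}, {"translation": [-1, -0.83, 0], "rot": [0, 0, -0.146]}, {"translation": [-1, -0.83, 0], "rot": [0, 0, -0.146]}, {"translation": [-1, -0.83, 0], "rot": [0, 0, -0.146]}], gripper=-1)

```text
time_s: 0.6
tool_pos: [0.2885, 0.483, 0.2313]
tcp_rot: [[-0.991, -0.133, 0.0], [-0.133, 0.991, -0.0], [-0.0, -0.0, -1.0]]
contact_force: [-0.8, 0.5, 0.5]
grip_width: 1.001
finger_force: 0.0
```

servo_tool(commands=[{"translation": [-0.8, -0.98, 0], "rot": [0, 0, 0]}, {"translation": [-0.8, -0.98, 0], "rot": [0, 0, 0]}, {"translation": [-0.8, -0.98, 0], "rot": [0, 0, 0]}, {"translation": [-0.8, -0.98, 0], "rot": [0, 0, 0]}])

```text
time_s: 1.0
tool_pos: [0.4036, 0.3769, 0.2313]
tcp_rot: [[-0.992, -0.128, 0.003], [-0.128, 0.992, -0.003], [-0.003, -0.003, -1.0]]
contact_force: [0.0, -0.2, 0.3]
grip_width: 0.999
finger_force: 0.0
```

servo_tool(commands=[{"translation": [-0.16, -0.99, 0.17], "rot": [0, 0, 0]}, {"translation": [-0.16, -0.99, 0.17], "rot": [0, 0, 0]}, {"translation": [-0.16, -0.99, 0.17], "rot": [0, 0, 0]}, {"translation": [-0.16, -0.99, 0.17], "rot": [0, 0, 0]}])

```text
time_s: 1.4
tool_pos: [0.4342, 0.2643, 0.2102]
tcp_rot: [[-0.991, -0.133, -0.001], [-0.133, 0.991, -0.002], [0.001, -0.002, -1.0]]
contact_force: [0.7, 0.4, -1.1]
grip_width: 1.0
finger_force: 0.0
```

```bash
python3 plan.py "(436,150,180,-8),(436,40,150,-8),(436,-60,120,-8),(436,-137,80,-8)"
```

```text
t 1.4 at [434.2 264.3 210.2] phi -7.67 tilt [-0.0009 -0.0017] q [-0.79  0.17  0.18  1.9  -0.03  1.08  1.11] grip 0.999672969863734 0.0 F [ 0.7  0.4 -1.1]
(436, 150, 180, -8) tr [0.113, -0.946, 0.251] rot -0.002 
(436, 40, 150, -8) tr [0.128, -0.908, 0.25] rot 0.0 
(436, -60, 120, -8) tr [0.116, -0.825, 0.25] rot 0.0 
(436, -137, 80, -8) tr [0.089, -0.635, 0.333] rot 0.0
```

servo_tool(commands=[{"translation": [0.11, -0.95, 0.25], "rot": [0, 0, 0]}, {"translation": [0.11, -0.95, 0.25], "rot": [0, 0, 0]}, {"translation": [0.11, -0.95, 0.25], "rot": [0, 0, 0]}, {"translation": [0.11, -0.95, 0.25], "rot": [0, 0, 0]}])

```text
time_s: 1.8
tool_pos: [0.4359, 0.1514, 0.1803]
tcp_rot: [[-0.991, -0.136, -0.001], [-0.136, 0.991, -0.001], [0.001, -0.0, -1.0]]
contact_force: [0.8, 0.6, -0.3]
grip_width: 1.003
finger_force: 0.0
```

servo_tool(commands=[{"translation": [0.13, -0.91, 0.25], "rot": [0, 0, 0]}, {"translation": [0.13, -0.91, 0.25], "rot": [0, 0, 0]}, {"translation": [0.13, -0.91, 0.25], "rot": [0, 0, 0]}, {"translation": [0.13, -0.91, 0.25], "rot": [0, 0, 0]}])

```text
time_s: 2.2
tool_pos: [0.4366, 0.0424, 0.1508]
tcp_rot: [[-0.99, -0.138, -0.0], [-0.138, 0.99, 0.0], [0.0, 0.0, -1.0]]
contact_force: [-0.4, 0.4, -0.1]
grip_width: 1.0
finger_force: 0.0
```

servo_tool(commands=[{"translation": [0.12, -0.83, 0.25], "rot": [0, 0, 0]}, {"translation": [0.12, -0.83, 0.25], "rot": [0, 0, 0]}, {"translation": [0.12, -0.83, 0.25], "rot": [0, 0, 0]}, {"translation": [0.12, -0.83, 0.25], "rot": [0, 0, 0]}])

```text
time_s: 2.6
tool_pos: [0.4371, -0.0572, 0.121]
tcp_rot: [[-0.99, -0.139, 0.001], [-0.139, 0.99, 0.001], [-0.001, 0.001, -1.0]]
contact_force: [-0.2, 0.6, 0.4]
grip_width: 0.997
finger_force: 0.0
```

```bash
python3 plan.py "(436,-137,80,-8),(436,-137,5,-8)"
```

```text
t 2.6 at [437.1 -57.2 121. ] phi -8.02 tilt [0.0007 0.0007] q [-0.36  0.16  0.44  2.15 -0.09  0.85  1.84] grip 0.9966429298206638 0.0 F [-0.2  0.6  0.4]
(436, -137, 80, -8) tr [0.101, -0.657, 0.342] rot 0.0 
(436, -137, 5, -8) tr [0.0, 0.0, 0.625] rot 0.0
```

servo_tool(commands=[{"translation": [0.1, -0.66, 0.34], "rot": [0, 0, 0]}, {"translation": [0.1, -0.66, 0.34], "rot": [0, 0, 0]}, {"translation": [0.1, -0.66, 0.34], "rot": [0, 0, 0]}, {"translation": [0.1, -0.66, 0.34], "rot": [0, 0, 0]}, {"translation": [0.1, -0.66, 0.5], "rot": [0, 0, 0]}, {"translation": [0.1, -0.66, 0.7], "rot": [0, 0, 0]}, {"translation": [0.1, -0.66, 0.85], "rot": [0, 0, 0]}, {"translation": [0.1, -0.66, 0.97], "rot": [0, 0, 0]}, {"translation": [0.1, -0.66, 0.97], "rot": [0, 0, 0]}, {"translation": [0.1, -0.66, 0.97], "rot": [0, 0, 0]}])

```text
time_s: 3.6
tool_pos: [0.4363, -0.1369, 0.0051]
tcp_rot: [[-0.99, -0.142, 0.001], [-0.142, 0.99, 0.001], [-0.002, 0.001, -1.0]]
contact_force: [0.8, 0.1, -0.2]
grip_width: 1.001
finger_force: 0.0
```

```bash
python3 plan.py "(436,-137,5,-8)"; python3 - <<'E'
from h import *
t,_=optics.grab_frame('top');s,_=optics.grab_frame('side')
a=cv2.resize(t[250:350,310:430],(480,400),interpolation=2);b=cv2.resize(s[240:380,220:380],(457,400),interpolation=2)
cv2.imwrite('pics/tee1.png',np.hstack([a,b])[:,:,::-1][:, :800])
E
```

```text
t 3.6 at [ 436.3 -136.9    5.1] phi -8.17 tilt [0.0014 0.0011] q [-0.13  0.41  0.4   2.19 -0.29  0.59  2.2 ] grip 1.0013809450097957 0.0 F [ 0.8  0.1 -0.2]
(436, -137, 5, -8) tr [0.002, -0.0, 0.001] rot 0.001
```

View pics/tee1.png

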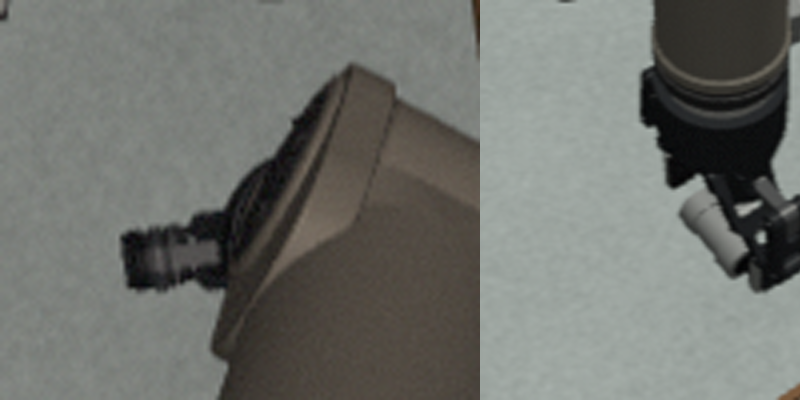

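The top part is hidden by the arm. In the side half, the tee (715,230) lies between the fingers with the near finger at (770,260) clear of its end face. Closing.

servo_tool(commands=[{"translation": [0, 0, 0], "rot": [0, 0, 0]}, {"translation": [0, 0, 0], "rot": [0, 0, 0]}, {"translation": [0, 0, 0], "rot": [0, 0, 0]}, {"translation": [0, 0, 0], "rot": [0, 0, 0]}, {"translation": [0, 0, 0], "rot": [0, 0, 0]}, {"translation": [0, 0, 0], "rot": [0, 0, 0]}, {"translation": [0, 0, 0], "rot": [0, 0, 0]}, {"translation": [0, 0, 0], "rot": [0, 0, 0]}], gripper=1)

```text
time_s: 4.5
tool_pos: [0.4355, -0.1391, 0.0054]
tcp_rot: [[-0.99, -0.138, 0.001], [-0.138, 0.99, 0.001], [-0.001, 0.0, -1.0]]
contact_force: [-1.6, 1.2, 7.4]
grip_width: 0.62
finger_force: 61.9
```

```bash
python3 plan.py "(436,-137,65,-8),(420,-250,65,-8),(397,-302.5,65,-6.4),(397,-302.5,12,-6.4)"
```

```text
t 4.5 at [ 435.5 -139.1    5.4] phi -7.95 tilt [0.0014 0.0006] q [-0.13  0.41  0.41  2.19 -0.29  0.59  2.2 ] grip 0.6203204793691592 61.88459873199463 F [-1.6  1.2  7.4]
(436, -137, 65, -8) tr [-0.007, 0.016, -0.497] rot -0.0 
(420, -250, 65, -8) tr [0.263, -0.914, 0.0] rot 0.0 
(397, -302.5, 65, -6.4) tr [0.251, -0.407, 0.0] rot 0.009 
(397, -302.5, 12, -6.4) tr [0.0, 0.0, 0.442] rot 0.0
```

servo_tool(commands=[{"translation": [0, 0, -0.2], "rot": [0, 0, 0]}, {"translation": [0, 0, -0.5], "rot": [0, 0, 0]}, {"translation": [0.05, -0.2, -0.5], "rot": [0, 0, 0]}, {"translation": [0.15, -0.5, -0.5], "rot": [0, 0, 0]}, {"translation": [0.26, -0.8, -0.5], "rot": [0, 0, 0]}, {"translation": [0.26, -0.92, -0.5], "rot": [0, 0, 0]}, {"translation": [0.26, -0.92, -0.5], "rot": [0, 0, 0]}])

```text
time_s: 5.2
tool_pos: [0.4188, -0.2556, 0.0649]
tcp_rot: [[-0.991, -0.134, 0.001], [-0.134, 0.991, -0.002], [-0.001, -0.002, -1.0]]
contact_force: [0.2, -0.3, 0.2]
grip_width: 0.618
finger_force: 63.7
```

servo_tool(commands=[{"translation": [0.12, -0.2, 0], "rot": [0, 0, 0.004]}, {"translation": [0.25, -0.4, 0], "rot": [0, 0, 0.009]}, {"translation": [0.25, -0.4, 0], "rot": [0, 0, 0.009]}, {"translation": [0.25, -0.4, 0], "rot": [0, 0, 0.009]}])

```text
time_s: 5.6
tool_pos: [0.3961, -0.3033, 0.0643]
tcp_rot: [[-0.994, -0.11, -0.0], [-0.11, 0.994, 0.001], [0.0, 0.001, -1.0]]
contact_force: [-0.4, -0.8, -0.9]
grip_width: 0.623
finger_force: 63.7
```

```bash
python3 plan.py "(397,-302.5,30,-6.4),(397,-302.5,12,-6.4)"
```

```text
t 5.6 at [ 396.1 -303.3   64.3] phi -6.34 tilt [-0.0002  0.0014] q [ 0.14  0.38  0.51  2.07 -0.27  0.76  2.5 ] grip 0.6228335894965847 63.69515419006348 F [-0.4 -0.8 -0.9]
(397, -302.5, 30, -6.4) tr [-0.008, 0.006, 0.286] rot -0.0 
(397, -302.5, 12, -6.4) tr [0.0, 0.0, 0.15] rot 0.0
```

servo_tool(commands=[{"translation": [-0.01, 0, 0.15], "rot": [0, 0, 0]}, {"translation": [-0.01, 0, 0.3], "rot": [0, 0, 0]}, {"translation": [-0.01, 0, 0.38], "rot": [0, 0, 0]}, {"translation": [-0.01, 0, 0.42], "rot": [0, 0, 0]}, {"translation": [-0.01, 0, 0.44], "rot": [0, 0, 0]}, {"translation": [-0.01, 0, 0.44], "rot": [0, 0, 0]}, {"translation": [-0.01, 0, 0.44], "rot": [0, 0, 0]}])

```text
time_s: 6.3
tool_pos: [0.3978, -0.3046, 0.0122]
tcp_rot: [[-0.994, -0.11, 0.001], [-0.11, 0.994, -0.001], [-0.001, -0.001, -1.0]]
contact_force: [-0.3, -0.0, -0.2]
grip_width: 0.62
finger_force: 63.7
```

servo_tool(commands=[{"translation": [0, 0, 0], "rot": [0, 0, 0]}, {"translation": [0, 0, 0], "rot": [0, 0, 0]}, {"translation": [0, 0, 0], "rot": [0, 0, 0]}, {"translation": [0, 0, 0], "rot": [0, 0, 0]}, {"translation": [0, 0, 0], "rot": [0, 0, 0]}, {"translation": [0, 0, -0.2], "rot": [0, 0, 0]}, {"translation": [0, 0, -0.5], "rot": [0, 0, 0]}, {"translation": [0, 0, -1], "rot": [0, 0, 0]}, {"translation": [0, 0, -1], "rot": [0, 0, 0]}, {"translation": [0, 0, -1], "rot": [0, 0, 0]}], gripper=-1)

```text
time_s: 7.3
tool_pos: [0.3987, -0.3051, 0.1336]
tcp_rot: [[-0.994, -0.111, 0.005], [-0.111, 0.994, -0.002], [-0.004, -0.002, -1.0]]
contact_force: [0.4, 0.3, 0.0]
grip_width: 1.0
finger_force: 0.0
```

```bash
python3 plan.py "(445,-205,131,-6.4),(485,-95,131,-6.4),(515,15,131,-5),(556,134,131,-5)"
```

```text
t 7.3 at [ 398.7 -305.1  133.6] phi -6.35 tilt [ 0.0046 -0.0016] q [ 0.08  0.27  0.57  2.01 -0.19  0.9   2.43] grip 1.0003449129899942 0.0 F [0.4 0.3 0. ]
(445, -205, 131, -6.4) tr [-0.476, 0.786, 0.021] rot -0.0 
(485, -95, 131, -6.4) tr [-0.433, 0.874, 0.0] rot 0.0 
(515, 15, 131, -5) tr [-0.351, 0.883, 0.0] rot 0.008 
(556, 134, 131, -5) tr [-0.427, 0.958, 0.0] rot 0.0
```

servo_tool(commands=[{"translation": [-0.48, 0.79, 0], "rot": [0, 0, 0]}, {"translation": [-0.48, 0.79, 0], "rot": [0, 0, 0]}, {"translation": [-0.48, 0.79, 0], "rot": [0, 0, 0]}, {"translation": [-0.48, 0.79, 0], "rot": [0, 0, 0]}])

```text
time_s: 7.7
tool_pos: [0.444, -0.2009, 0.1299]
tcp_rot: [[-0.993, -0.116, -0.003], [-0.116, 0.993, 0.001], [0.003, 0.002, -1.0]]
contact_force: [-0.5, -0.0, 0.3]
grip_width: 1.0
finger_force: 0.0
```

servo_tool(commands=[{"translation": [-0.43, 0.87, 0], "rot": [0, 0, 0]}, {"translation": [-0.43, 0.87, 0], "rot": [0, 0, 0]}, {"translation": [-0.43, 0.87, 0], "rot": [0, 0, 0]}, {"translation": [-0.43, 0.87, 0], "rot": [0, 0, 0]}])

```text
time_s: 8.1
tool_pos: [0.4837, -0.093, 0.1306]
tcp_rot: [[-0.994, -0.114, -0.002], [-0.114, 0.994, 0.0], [0.002, 0.0, -1.0]]
contact_force: [-0.7, 0.3, 0.8]
grip_width: 0.998
finger_force: 0.0
```

servo_tool(commands=[{"translation": [-0.35, 0.88, 0], "rot": [0, 0, 0.008]}, {"translation": [-0.35, 0.88, 0], "rot": [0, 0, 0.008]}, {"translation": [-0.35, 0.88, 0], "rot": [0, 0, 0.008]}, {"translation": [-0.35, 0.88, 0], "rot": [0, 0, 0.008]}])

```text
time_s: 8.5
tool_pos: [0.5138, 0.0151, 0.1309]
tcp_rot: [[-0.996, -0.087, -0.001], [-0.087, 0.996, -0.001], [0.001, -0.001, -1.0]]
contact_force: [-0.2, -0.9, -0.7]
grip_width: 0.999
finger_force: 0.0
```

servo_tool(commands=[{"translation": [-0.43, 0.96, 0], "rot": [0, 0, 0]}, {"translation": [-0.43, 0.96, 0], "rot": [0, 0, 0]}, {"translation": [-0.43, 0.96, 0], "rot": [0, 0, 0]}, {"translation": [-0.43, 0.96, 0], "rot": [0, 0, 0]}, {"translation": [-0.43, 0.96, 0], "rot": [0, 0, 0]}])

```text
time_s: 9.0
tool_pos: [0.5554, 0.1304, 0.1311]
tcp_rot: [[-0.997, -0.082, -0.001], [-0.082, 0.997, -0.003], [0.001, -0.003, -1.0]]
contact_force: [-0.7, 0.2, -0.7]
grip_width: 0.998
finger_force: 0.0
```

```bash
python3 plan.py "(556.5,134,20,-5)"
```

```text
t 9.0 at [555.4 130.4 131.1] phi -4.69 tilt [-0.0012 -0.0028] q [-0.59  0.37  0.35  1.85 -0.15  0.95  1.48] grip 0.9981652105117178 0.0 F [-0.7  0.2 -0.7]
(556.5, 134, 20, -5) tr [-0.012, 0.029, 0.926] rot -0.002
```

servo_tool(commands=[{"translation": [0, 0, 0.3], "rot": [0, 0, 0]}, {"translation": [0, 0, 0.6], "rot": [0, 0, 0]}, {"translation": [0, 0, 0.6], "rot": [0, 0, 0]}, {"translation": [0, 0, 0.6], "rot": [0, 0, 0]}])

```text
time_s: 9.4
tool_pos: [0.5553, 0.1312, 0.0599]
tcp_rot: [[-0.997, -0.081, -0.001], [-0.081, 0.997, -0.002], [0.001, -0.002, -1.0]]
contact_force: [0.8, 1.0, 0.7]
grip_width: 1.002
finger_force: 0.0
```

```bash
python3 plan.py "(556.5,134,20,-5)"
```

```text
t 9.4 at [555.3 131.2  59.9] phi -4.67 tilt [-0.0011 -0.0018] q [-0.56  0.47  0.32  1.9  -0.2   0.81  1.52] grip 1.0016848027655285 0.0 F [0.8 1.  0.7]
(556.5, 134, 20, -5) tr [-0.012, 0.023, 0.332] rot -0.002
```

servo_tool(commands=[{"translation": [-0.01, 0.025, 0], "rot": [0, 0, 0]}, {"translation": [-0.01, 0.025, 0.2], "rot": [0, 0, 0]}, {"translation": [-0.01, 0.025, 0.33], "rot": [0, 0, 0]}, {"translation": [-0.01, 0.025, 0.33], "rot": [0, 0, 0]}, {"translation": [-0.01, 0.025, 0.33], "rot": [0, 0, 0]}])

```text
time_s: 9.9
tool_pos: [0.5568, 0.1375, 0.0206]
tcp_rot: [[-0.996, -0.085, 0.0], [-0.085, 0.996, 0.0], [-0.0, 0.0, -1.0]]
contact_force: [0.3, -0.8, 0.4]
grip_width: 1.001
finger_force: 0.0
```

servo_tool(commands=[{"translation": [0, 0, 0], "rot": [0, 0, 0]}, {"translation": [0, 0, 0], "rot": [0, 0, 0]}, {"translation": [0, 0, 0], "rot": [0, 0, 0]}, {"translation": [0, 0, 0], "rot": [0, 0, 0]}, {"translation": [0, 0, 0], "rot": [0, 0, 0]}, {"translation": [0, 0, 0], "rot": [0, 0, 0]}, {"translation": [0, 0, 0], "rot": [0, 0, 0]}, {"translation": [0, 0, 0], "rot": [0, 0, 0]}], gripper=1)

```text
time_s: 10.7
tool_pos: [0.5573, 0.1377, 0.0214]
tcp_rot: [[-0.996, -0.085, 0.002], [-0.085, 0.996, 0.001], [-0.002, 0.001, -1.0]]
contact_force: [-0.5, -0.1, 5.4]
grip_width: 0.596
finger_force: 61.9
```

```bash
python3 plan.py "(556.5,134,110,-5),(545,20,110,-5),(525,-90,110,-5),(505,-200,110,-6.4),(485,-292.5,110,-6.4)"
```

```text
t 10.7 at [557.3 137.7  21.4] phi -4.90 tilt [0.0016 0.0007] q [-0.55  0.53  0.3   1.91 -0.22  0.73  1.53] grip 0.5962064171870997 61.87324340455234 F [-0.5 -0.1  5.4]
(556.5, 134, 110, -5) tr [0.009, -0.03, -0.738] rot -0.001 
(545, 20, 110, -5) tr [0.178, -0.938, 0.0] rot 0.0 
(525, -90, 110, -5) tr [0.246, -0.899, 0.0] rot 0.0 
(505, -200, 110, -6.4) tr [0.246, -0.899, 0.0] rot -0.008 
(485, -292.5, 110, -6.4) tr [0.252, -0.747, 0.0] rot 0.0
```

servo_tool(commands=[{"translation": [0, 0, -0.2], "rot": [0, 0, 0]}, {"translation": [0, 0, -0.5], "rot": [0, 0, 0]}, {"translation": [0, 0, -0.74], "rot": [0, 0, 0]}, {"translation": [0.04, -0.2, -0.74], "rot": [0, 0, 0]}, {"translation": [0.1, -0.5, -0.74], "rot": [0, 0, 0]}, {"translation": [0.16, -0.8, -0.74], "rot": [0, 0, 0]}, {"translation": [0.19, -0.97, -0.74], "rot": [0, 0, 0]}, {"translation": [0.19, -0.97, -0.74], "rot": [0, 0, 0]}])

```text
time_s: 11.5
tool_pos: [0.5432, 0.0152, 0.1095]
tcp_rot: [[-0.997, -0.079, 0.0], [-0.079, 0.997, -0.002], [-0.0, -0.002, -1.0]]
contact_force: [-0.2, -0.1, -0.1]
grip_width: 0.599
finger_force: 62.5
```

servo_tool(commands=[{"translation": [0.1, -0.4, 0], "rot": [0, 0, 0]}, {"translation": [0.2, -0.7, 0], "rot": [0, 0, 0]}, {"translation": [0.25, -0.9, 0], "rot": [0, 0, 0]}, {"translation": [0.25, -0.9, 0], "rot": [0, 0, 0]}])

```text
time_s: 11.9
tool_pos: [0.5224, -0.0941, 0.1093]
tcp_rot: [[-0.997, -0.08, 0.001], [-0.08, 0.997, -0.002], [-0.0, -0.002, -1.0]]
contact_force: [-0.2, -0.7, -0.1]
grip_width: 0.597
finger_force: 62.6
```

servo_tool(commands=[{"translation": [0.1, -0.4, 0], "rot": [0, 0, 0]}, {"translation": [0.2, -0.7, 0], "rot": [0, 0, 0]}, {"translation": [0.25, -0.9, 0], "rot": [0, 0, 0]}, {"translation": [0.25, -0.9, 0], "rot": [0, 0, 0]}])

```text
time_s: 12.3
tool_pos: [0.5021, -0.2036, 0.1093]
tcp_rot: [[-0.997, -0.081, 0.001], [-0.081, 0.997, -0.002], [-0.001, -0.002, -1.0]]
contact_force: [-0.0, -0.5, -0.6]
grip_width: 0.599
finger_force: 62.6
```

```bash
python3 plan.py "(485,-292.5,60,-6.4)"
```

```text
t 12.3 at [ 502.1 -203.6  109.3] phi -4.64 tilt [ 0.0009 -0.0017] q [-0.07  0.37  0.45  1.94 -0.2   0.88  2.14] grip 0.5991558181172957 62.62715977616608 F [-0.  -0.5 -0.6]
(485, -292.5, 60, -6.4) tr [0.202, -0.727, 0.411] rot -0.01
```

servo_tool(commands=[{"translation": [0.1, -0.35, 0], "rot": [0, 0, -0.005]}, {"translation": [0.2, -0.73, 0], "rot": [0, 0, -0.01]}, {"translation": [0.2, -0.73, 0], "rot": [0, 0, -0.01]}, {"translation": [0.2, -0.73, 0.25], "rot": [0, 0, -0.01]}, {"translation": [0.2, -0.73, 0.41], "rot": [0, 0, -0.01]}, {"translation": [0.2, -0.73, 0.41], "rot": [0, 0, -0.01]}, {"translation": [0.2, -0.73, 0.41], "rot": [0, 0, -0.01]}])

```text
time_s: 13.0
tool_pos: [0.487, -0.2883, 0.0598]
tcp_rot: [[-0.993, -0.119, 0.0], [-0.119, 0.993, 0.001], [-0.0, 0.001, -1.0]]
contact_force: [0.9, 0.5, 0.6]
grip_width: 0.598
finger_force: 62.7
```

```bash
python3 plan.py "(485,-292.5,27.4,-6.4)"
```

```text
t 13.0 at [ 487.  -288.3   59.8] phi -6.83 tilt [0.0001 0.0009] q [ 0.12  0.48  0.43  1.91 -0.27  0.81  2.39] grip 0.5979774806790036 62.69701438955963 F [0.9 0.5 0.6]
(485, -292.5, 27.4, -6.4) tr [0.021, -0.033, 0.27] rot 0.002
```

servo_tool(commands=[{"translation": [0.02, -0.03, 0], "rot": [0, 0, 0]}, {"translation": [0.02, -0.03, 0.12], "rot": [0, 0, 0]}, {"translation": [0.02, -0.03, 0.2], "rot": [0, 0, 0]}, {"translation": [0.02, -0.03, 0.25], "rot": [0, 0, 0]}, {"translation": [0.02, -0.03, 0.27], "rot": [0, 0, 0]}, {"translation": [0.02, -0.03, 0.27], "rot": [0, 0, 0]}, {"translation": [0.02, -0.03, 0.27], "rot": [0, 0, 0]}])

```text
time_s: 13.7
tool_pos: [0.4833, -0.2934, 0.0275]
tcp_rot: [[-0.993, -0.116, -0.001], [-0.116, 0.993, 0.002], [0.001, 0.002, -1.0]]
contact_force: [-1.6, 1.2, 5.3]
grip_width: 0.598
finger_force: 63.2
```

```bash
python3 plan.py "(485,-292.5,27.4,-6.4)"
```

```text
t 13.7 at [ 483.3 -293.4   27.5] phi -6.68 tilt [-0.0013  0.0017] q [ 0.15  0.52  0.41  1.93 -0.3   0.75  2.42] grip 0.5981610078253473 63.22364398743957 F [-1.6  1.2  5.3]
(485, -292.5, 27.4, -6.4) tr [-0.015, 0.006, 0.001] rot 0.002
```

servo_tool(commands=[{"translation": [0, 0, 0], "rot": [0, 0, 0]}, {"translation": [0, 0, 0], "rot": [0, 0, 0]}, {"translation": [0, 0, 0], "rot": [0, 0, 0]}, {"translation": [0, 0, 0], "rot": [0, 0, 0]}, {"translation": [0, 0, 0], "rot": [0, 0, 0]}, {"translation": [0, 0, -0.2], "rot": [0, 0, 0]}, {"translation": [0, 0, -0.5], "rot": [0, 0, 0]}, {"translation": [0, 0, -0.75], "rot": [0, 0, 0]}, {"translation": [0, 0, -0.75], "rot": [0, 0, 0]}, {"translation": [0, 0, -0.75], "rot": [0, 0, 0]}], gripper=-1)

```text
time_s: 14.7
tool_pos: [0.4843, -0.2939, 0.1177]
tcp_rot: [[-0.993, -0.117, 0.001], [-0.117, 0.993, -0.0], [-0.001, -0.0, -1.0]]
contact_force: [-0.5, -0.1, 0.3]
grip_width: 1.002
finger_force: 0.0
```

```bash
python3 plan.py "(530,-210,100,-6.4),(569,-139,70,-6.4)"
```

```text
t 14.7 at [ 484.3 -293.9  117.7] phi -6.71 tilt [ 0.0014 -0.0001] q [ 0.1   0.4   0.47  1.87 -0.22  0.92  2.36] grip 1.0015604042341946 0.0 F [-0.5 -0.1  0.3]
(530, -210, 100, -6.4) tr [-0.46, 0.65, 0.148] rot 0.002 
(569, -139, 70, -6.4) tr [-0.389, 0.552, 0.25] rot 0.0
```

servo_tool(commands=[{"translation": [-0.46, 0.65, 0.1], "rot": [0, 0, 0]}, {"translation": [-0.46, 0.65, 0.1], "rot": [0, 0, 0]}, {"translation": [-0.46, 0.65, 0.1], "rot": [0, 0, 0]}])

```text
time_s: 15.0
tool_pos: [0.5321, -0.2009, 0.1024]
tcp_rot: [[-0.992, -0.128, -0.003], [-0.128, 0.992, 0.006], [0.002, 0.006, -1.0]]
contact_force: [0.1, -0.4, -0.1]
grip_width: 0.999
finger_force: 0.0
```

servo_tool(commands=[{"translation": [-0.39, 0.56, 0.25], "rot": [0, 0, 0]}, {"translation": [-0.39, 0.56, 0.25], "rot": [0, 0, 0]}, {"translation": [-0.39, 0.56, 0.25], "rot": [0, 0, 0]}, {"translation": [-0.39, 0.56, 0.25], "rot": [0, 0, 0]}])

```text
time_s: 15.4
tool_pos: [0.5672, -0.1366, 0.0734]
tcp_rot: [[-0.993, -0.119, -0.004], [-0.119, 0.993, 0.0], [0.004, 0.001, -1.0]]
contact_force: [-0.7, -0.8, -0.2]
grip_width: 1.001
finger_force: 0.0
```

```bash
python3 plan.py "(569,-139,6.5,-6.4)"
```

```text
t 15.4 at [ 567.2 -136.6   73.4] phi -6.85 tilt [-0.0038  0.0004] q [-0.15  0.48  0.41  1.86 -0.24  0.86  2.07] grip 1.0007883596229552 0.0 F [-0.7 -0.8 -0.2]
(569, -139, 6.5, -6.4) tr [-0.013, -0.022, 0.557] rot 0.003
```

servo_tool(commands=[{"translation": [-0.01, -0.02, 0.15], "rot": [0, 0, 0]}, {"translation": [-0.01, -0.02, 0.35], "rot": [0, 0, 0]}, {"translation": [-0.01, -0.02, 0.5], "rot": [0, 0, 0]}, {"translation": [-0.01, -0.02, 0.555], "rot": [0, 0, 0]}, {"translation": [-0.01, -0.02, 0.555], "rot": [0, 0, 0]}, {"translation": [-0.01, -0.02, 0.555], "rot": [0, 0, 0]}])

```text
time_s: 16.0
tool_pos: [0.57, -0.141, 0.0094]
tcp_rot: [[-0.993, -0.115, 0.001], [-0.115, 0.993, -0.0], [-0.001, -0.001, -1.0]]
contact_force: [0.6, -0.1, 1.1]
grip_width: 0.999
finger_force: 0.0
```

servo_tool(commands=[{"translation": [0, 0, 0], "rot": [0, 0, 0]}, {"translation": [0, 0, 0], "rot": [0, 0, 0]}, {"translation": [0, 0, 0], "rot": [0, 0, 0]}, {"translation": [0, 0, 0], "rot": [0, 0, 0]}, {"translation": [0, 0, 0], "rot": [0, 0, 0]}, {"translation": [0, 0, 0], "rot": [0, 0, 0]}, {"translation": [0, 0, 0], "rot": [0, 0, 0]}, {"translation": [0, 0, 0], "rot": [0, 0, 0]}, {"translation": [0, 0, 0], "rot": [0, 0, 0]}], gripper=1)

```text
time_s: 16.9
tool_pos: [0.5706, -0.1401, 0.0097]
tcp_rot: [[-0.993, -0.117, 0.002], [-0.117, 0.993, 0.0], [-0.002, -0.0, -1.0]]
contact_force: [-0.9, 0.1, 5.4]
grip_width: 0.442
finger_force: 60.3
```

```bash
python3 plan.py "(569,-139,70,-6.4),(570,-230,70,-6.4),(570.5,-283,70,-6.4)"
```

```text
t 16.9 at [ 570.6 -140.1    9.7] phi -6.71 tilt [0.0016 0.0001] q [-0.11  0.57  0.37  1.88 -0.3   0.73  2.11] grip 0.44187977769767406 60.25423684157431 F [-0.9  0.1  5.4]
(569, -139, 70, -6.4) tr [0.012, 0.01, -0.502] rot 0.002 
(570, -230, 70, -6.4) tr [0.076, -0.755, 0.0] rot 0.0 
(570.5, -283, 70, -6.4) tr [0.045, -0.439, 0.0] rot 0.0
```

servo_tool(commands=[{"translation": [0, 0, -0.2], "rot": [0, 0, 0]}, {"translation": [0, 0, -0.5], "rot": [0, 0, 0]}, {"translation": [0.02, -0.2, -0.5], "rot": [0, 0, 0]}, {"translation": [0.05, -0.5, -0.5], "rot": [0, 0, 0]}, {"translation": [0.08, -0.75, -0.5], "rot": [0, 0, 0]}, {"translation": [0.08, -0.75, -0.5], "rot": [0, 0, 0]}])

```text
time_s: 17.5
tool_pos: [0.5694, -0.237, 0.0693]
tcp_rot: [[-0.994, -0.109, 0.001], [-0.109, 0.994, -0.005], [-0.0, -0.005, -1.0]]
contact_force: [-0.8, 0.1, -0.3]
grip_width: 0.439
finger_force: 60.3
```

```bash
python3 plan.py "(570.5,-283,40,-6.4)"
```

```text
t 17.5 at [ 569.4 -237.    69.3] phi -6.28 tilt [ 0.0005 -0.0046] q [ 0.01  0.54  0.41  1.78 -0.27  0.87  2.23] grip 0.43914973867657775 60.327361417002976 F [-0.8  0.1 -0.3]
(570.5, -283, 40, -6.4) tr [0.033, -0.382, 0.244] rot -0.001
```

servo_tool(commands=[{"translation": [0.03, -0.25, 0], "rot": [0, 0, 0]}, {"translation": [0.03, -0.38, 0], "rot": [0, 0, 0]}, {"translation": [0.03, -0.38, 0.12], "rot": [0, 0, 0]}, {"translation": [0.03, -0.38, 0.24], "rot": [0, 0, 0]}, {"translation": [0.03, -0.38, 0.24], "rot": [0, 0, 0]}, {"translation": [0.03, -0.38, 0.24], "rot": [0, 0, 0]}])

```text
time_s: 18.1
tool_pos: [0.5721, -0.2741, 0.0385]
tcp_rot: [[-0.993, -0.119, -0.002], [-0.119, 0.993, 0.002], [0.002, 0.002, -1.0]]
contact_force: [-0.1, 0.4, -0.0]
grip_width: 0.438
finger_force: 60.4
```

```bash
python3 plan.py "(570.5,-283,15.7,-6.4)"
```

```text
t 18.1 at [ 572.1 -274.1   38.5] phi -6.81 tilt [-0.0022  0.0019] q [ 0.09  0.61  0.39  1.75 -0.3   0.85  2.31] grip 0.4381311481752132 60.350389033555984 F [-0.1  0.4 -0. ]
(570.5, -283, 15.7, -6.4) tr [0.022, -0.072, 0.19] rot 0.002
```

servo_tool(commands=[{"translation": [0.02, -0.07, 0], "rot": [0, 0, 0]}, {"translation": [0.02, -0.07, 0.07], "rot": [0, 0, 0]}, {"translation": [0.02, -0.07, 0.13], "rot": [0, 0, 0]}, {"translation": [0.02, -0.07, 0.13], "rot": [0, 0, 0]}, {"translation": [0.02, -0.07, 0.13], "rot": [0, 0, 0]}])

```text
time_s: 18.6
tool_pos: [0.5709, -0.2845, 0.0238]
tcp_rot: [[-0.993, -0.117, -0.001], [-0.117, 0.993, 0.001], [0.001, 0.001, -1.0]]
contact_force: [-0.4, 0.1, 0.0]
grip_width: 0.44
finger_force: 60.4
```

```bash
python3 plan.py "(570.5,-283,15.7,-6.4)"
```

```text
t 18.6 at [ 570.9 -284.5   23.8] phi -6.71 tilt [-0.0006  0.0005] q [ 0.12  0.63  0.38  1.75 -0.31  0.82  2.33] grip 0.43957261256502056 60.355864902958274 F [-0.4  0.1  0. ]
(570.5, -283, 15.7, -6.4) tr [0.002, 0.013, 0.068] rot 0.002
```

servo_tool(commands=[{"translation": [0, 0.01, 0.04], "rot": [0, 0, 0]}, {"translation": [0, 0.01, 0.06], "rot": [0, 0, 0]}, {"translation": [0, 0.01, 0.06], "rot": [0, 0, 0]}, {"translation": [0, 0.01, 0.065], "rot": [0, 0, 0]}, {"translation": [0, 0.01, 0.065], "rot": [0, 0, 0]}])

```text
time_s: 19.1
tool_pos: [0.571, -0.2837, 0.0165]
tcp_rot: [[-0.993, -0.117, 0.0], [-0.117, 0.993, 0.0], [-0.0, 0.0, -1.0]]
contact_force: [-0.4, -0.0, -0.3]
grip_width: 0.437
finger_force: 60.4
```

servo_tool(commands=[{"translation": [0, 0, 0], "rot": [0, 0, 0]}, {"translation": [0, 0, 0], "rot": [0, 0, 0]}, {"translation": [0, 0, 0], "rot": [0, 0, 0]}, {"translation": [0, 0, 0], "rot": [0, 0, 0]}, {"translation": [0, 0, 0], "rot": [0, 0, 0]}, {"translation": [0, 0, -0.2], "rot": [0, 0, 0]}, {"translation": [0, 0, -0.5], "rot": [0, 0, 0]}, {"translation": [0, 0, -1], "rot": [0, 0, 0]}, {"translation": [0, 0, -1], "rot": [0, 0, 0]}, {"translation": [0, 0, -1], "rot": [0, 0, 0]}], gripper=-1)

```text
time_s: 20.1
tool_pos: [0.5725, -0.2846, 0.1392]
tcp_rot: [[-0.993, -0.117, 0.005], [-0.117, 0.993, -0.002], [-0.005, -0.002, -1.0]]
contact_force: [0.5, 0.0, -1.3]
grip_width: 0.999
finger_force: 0.0
```

```bash
python3 plan.py "(530,-180,130,-4),(495,-75,125,-3),(465,25,110,-2),(439.5,121.5,80,0)"
```

```text
t 20.1 at [ 572.5 -284.6  139.2] phi -6.70 tilt [ 0.0052 -0.0018] q [ 0.07  0.49  0.44  1.68 -0.24  1.02  2.28] grip 0.9985058264938973 0.0 F [ 0.5  0.  -1.3]
(530, -180, 130, -4) tr [0.25, 0.907, 0.077] rot 0.015 
(495, -75, 125, -3) tr [0.23, 0.893, 0.042] rot 0.006 
(465, 25, 110, -2) tr [0.206, 0.845, 0.125] rot 0.006 
(439.5, 121.5, 80, 0) tr [0.184, 0.811, 0.25] rot 0.011
```

servo_tool(commands=[{"translation": [0.25, 0.91, 0.08], "rot": [0, 0, 0.015]}, {"translation": [0.25, 0.91, 0.08], "rot": [0, 0, 0.015]}, {"translation": [0.25, 0.91, 0.08], "rot": [0, 0, 0.015]}, {"translation": [0.25, 0.91, 0.08], "rot": [0, 0, 0.015]}])

```text
time_s: 20.5
tool_pos: [0.5266, -0.175, 0.1248]
tcp_rot: [[-0.997, -0.075, -0.004], [-0.075, 0.997, 0.003], [0.004, 0.003, -1.0]]
contact_force: [0.3, -0.9, 0.4]
grip_width: 1.002
finger_force: 0.0
```

servo_tool(commands=[{"translation": [0.23, 0.89, 0.04], "rot": [0, 0, 0.006]}, {"translation": [0.23, 0.89, 0.04], "rot": [0, 0, 0.006]}, {"translation": [0.23, 0.89, 0.04], "rot": [0, 0, 0.006]}, {"translation": [0.23, 0.89, 0.04], "rot": [0, 0, 0.006]}])

```text
time_s: 20.9
tool_pos: [0.4932, -0.0731, 0.1214]
tcp_rot: [[-0.999, -0.054, -0.001], [-0.054, 0.999, 0.0], [0.001, 0.0, -1.0]]
contact_force: [0.2, -1.0, 0.1]
grip_width: 1.001
finger_force: 0.0
```

servo_tool(commands=[{"translation": [0.21, 0.84, 0.12], "rot": [0, 0, 0.006]}, {"translation": [0.21, 0.84, 0.12], "rot": [0, 0, 0.006]}, {"translation": [0.21, 0.84, 0.12], "rot": [0, 0, 0.006]}, {"translation": [0.21, 0.84, 0.12], "rot": [0, 0, 0.006]}])

```text
time_s: 21.3
tool_pos: [0.4639, 0.0245, 0.1075]
tcp_rot: [[-0.999, -0.033, 0.0], [-0.033, 0.999, -0.001], [-0.0, -0.001, -1.0]]
contact_force: [-0.1, -1.5, 0.4]
grip_width: 1.005
finger_force: 0.0
```

servo_tool(commands=[{"translation": [0.18, 0.81, 0.25], "rot": [0, 0, 0.011]}, {"translation": [0.18, 0.81, 0.25], "rot": [0, 0, 0.011]}, {"translation": [0.18, 0.81, 0.25], "rot": [0, 0, 0.011]}, {"translation": [0.18, 0.81, 0.25], "rot": [0, 0, 0.011]}])

```text
time_s: 21.7
tool_pos: [0.4397, 0.1204, 0.0775]
tcp_rot: [[-1.0, 0.003, 0.001], [0.003, 1.0, -0.001], [-0.001, -0.001, -1.0]]
contact_force: [-0.2, -0.6, 0.3]
grip_width: 1.002
finger_force: 0.0
```

```bash
python3 plan.py "(439.5,121.5,5.5,0)"
```

```text
t 21.7 at [439.7 120.4  77.5] phi 0.18 tilt [ 0.0006 -0.0013] q [-0.65  0.26  0.33  2.15 -0.12  0.75  1.32] grip 1.0016276377417526 0.0 F [-0.2 -0.6  0.3]
(439.5, 121.5, 5.5, 0) tr [0.001, 0.009, 0.6] rot -0.001
```

servo_tool(commands=[{"translation": [0, 0.01, 0.2], "rot": [0, 0, 0]}, {"translation": [0, 0.01, 0.4], "rot": [0, 0, 0]}, {"translation": [0, 0.01, 0.55], "rot": [0, 0, 0]}, {"translation": [0, 0.01, 0.6], "rot": [0, 0, 0]}, {"translation": [0, 0.01, 0.6], "rot": [0, 0, 0]}, {"translation": [0, 0.01, 0.6], "rot": [0, 0, 0]}])

```text
time_s: 22.3
tool_pos: [0.4398, 0.1218, 0.0065]
tcp_rot: [[-1.0, 0.005, 0.002], [0.005, 1.0, 0.0], [-0.002, 0.0, -1.0]]
contact_force: [0.5, -0.0, 1.1]
grip_width: 0.999
finger_force: 0.0
```

```bash
python3 plan.py "(439.5,121.5,5.5,0)"
```

```text
t 22.3 at [439.8 121.8   6.5] phi 0.27 tilt [0.0018 0.0001] q [-0.61  0.39  0.28  2.19 -0.2   0.58  1.39] grip 0.9992669446910135 0.0 F [ 0.5 -0.   1.1]
(439.5, 121.5, 5.5, 0) tr [0.003, -0.003, 0.008] rot -0.002
```

Good; close on the elbow.

servo_tool(commands=[{"translation": [0, 0, 0], "rot": [0, 0, 0]}, {"translation": [0, 0, 0], "rot": [0, 0, 0]}, {"translation": [0, 0, 0], "rot": [0, 0, 0]}, {"translation": [0, 0, 0], "rot": [0, 0, 0]}, {"translation": [0, 0, 0], "rot": [0, 0, 0]}, {"translation": [0, 0, 0], "rot": [0, 0, 0]}, {"translation": [0, 0, 0], "rot": [0, 0, 0]}, {"translation": [0, 0, 0], "rot": [0, 0, 0]}, {"translation": [0, 0, 0], "rot": [0, 0, 0]}], gripper=1)

```text
time_s: 23.2
tool_pos: [0.4392, 0.1234, 0.0067]
tcp_rot: [[-1.0, 0.002, 0.002], [0.002, 1.0, 0.001], [-0.002, 0.001, -1.0]]
contact_force: [-1.3, -0.7, 7.2]
grip_width: 0.483
finger_force: 58.2
```

```bash
python3 plan.py "(439.5,121.5,75,0),(480,205,75,2),(544.5,306,75,4.9)"
```

```text
t 23.2 at [439.2 123.4   6.7] phi 0.12 tilt [0.0016 0.001 ] q [-0.61  0.39  0.28  2.19 -0.2   0.58  1.39] grip 0.482757985150788 58.20246937684715 F [-1.3 -0.7  7.2]
(439.5, 121.5, 75, 0) tr [-0.002, -0.016, -0.569] rot -0.001 
(480, 205, 75, 2) tr [-0.338, 0.696, 0.0] rot 0.011 
(544.5, 306, 75, 4.9) tr [-0.508, 0.86, 0.0] rot 0.016
```

servo_tool(commands=[{"translation": [0, 0, -0.2], "rot": [0, 0, 0]}, {"translation": [0, 0, -0.55], "rot": [0, 0, 0]}, {"translation": [-0.1, 0.2, -0.57], "rot": [0, 0, 0]}, {"translation": [-0.2, 0.45, -0.57], "rot": [0, 0, 0.005]}, {"translation": [-0.34, 0.68, -0.57], "rot": [0, 0, 0.011]}, {"translation": [-0.34, 0.68, -0.57], "rot": [0, 0, 0.011]}])

```text
time_s: 23.8
tool_pos: [0.4815, 0.2099, 0.0749]
tcp_rot: [[-1.0, 0.031, 0.004], [0.031, 1.0, 0.004], [-0.004, 0.004, -1.0]]
contact_force: [0.6, 0.1, -0.2]
grip_width: 0.482
finger_force: 59.5
```

servo_tool(commands=[{"translation": [-0.15, 0.25, 0], "rot": [0, 0, 0.008]}, {"translation": [-0.3, 0.5, 0], "rot": [0, 0, 0.016]}, {"translation": [-0.5, 0.85, 0], "rot": [0, 0, 0.016]}, {"translation": [-0.5, 0.85, 0], "rot": [0, 0, 0.016]}, {"translation": [-0.5, 0.85, 0], "rot": [0, 0, 0.016]}])

```text
time_s: 24.3
tool_pos: [0.5426, 0.3045, 0.0735]
tcp_rot: [[-0.996, 0.085, -0.001], [0.085, 0.996, -0.001], [0.001, -0.001, -1.0]]
contact_force: [0.1, 0.4, -1.2]
grip_width: 0.481
finger_force: 59.5
```

```bash
python3 plan.py "(544.5,306,30,4.9)"
```

```text
t 24.3 at [542.6 304.5  73.5] phi 4.89 tilt [-0.001 -0.001] q [-0.8   0.52  0.29  1.76 -0.19  0.89  1.06] grip 0.48109437504393815 59.504105262458324 F [ 0.1  0.4 -1.2]
(544.5, 306, 30, 4.9) tr [-0.014, 0.014, 0.363] rot 0.0
```

servo_tool(commands=[{"translation": [-0.01, 0.01, 0.1], "rot": [0, 0, 0]}, {"translation": [-0.01, 0.01, 0.25], "rot": [0, 0, 0]}, {"translation": [-0.01, 0.01, 0.36], "rot": [0, 0, 0]}, {"translation": [-0.01, 0.01, 0.36], "rot": [0, 0, 0]}, {"translation": [-0.01, 0.01, 0.36], "rot": [0, 0, 0]}])

```text
time_s: 24.8
tool_pos: [0.5441, 0.3044, 0.0306]
tcp_rot: [[-0.996, 0.088, -0.001], [0.088, 0.996, -0.001], [0.001, -0.001, -1.0]]
contact_force: [-0.5, -0.3, -1.3]
grip_width: 0.487
finger_force: 59.5
```

```bash
python3 plan.py "(544.5,306,13,4.9)"
```

```text
t 24.8 at [544.1 304.4  30.6] phi 5.05 tilt [-0.0008 -0.0007] q [-0.78  0.58  0.27  1.78 -0.21  0.81  1.07] grip 0.48731408952848476 59.459414295852184 F [-0.5 -0.3 -1.3]
(544.5, 306, 13, 4.9) tr [-0.002, 0.014, 0.147] rot -0.001
```

servo_tool(commands=[{"translation": [0, 0.01, 0.06], "rot": [0, 0, 0]}, {"translation": [0, 0.01, 0.11], "rot": [0, 0, 0]}, {"translation": [0, 0.01, 0.14], "rot": [0, 0, 0]}, {"translation": [0, 0.01, 0.145], "rot": [0, 0, 0]}, {"translation": [0, 0.01, 0.145], "rot": [0, 0, 0]}])

```text
time_s: 25.3
tool_pos: [0.5445, 0.3065, 0.0134]
tcp_rot: [[-0.996, 0.087, -0.0], [0.087, 0.996, -0.0], [0.0, -0.0, -1.0]]
contact_force: [-0.5, 0.5, 0.5]
grip_width: 0.481
finger_force: 59.5
```

servo_tool(commands=[{"translation": [0, 0, 0], "rot": [0, 0, 0]}, {"translation": [0, 0, 0], "rot": [0, 0, 0]}, {"translation": [0, 0, 0], "rot": [0, 0, 0]}, {"translation": [0, 0, 0], "rot": [0, 0, 0]}, {"translation": [0, 0, 0], "rot": [0, 0, 0]}, {"translation": [0, 0, -0.2], "rot": [0, 0, 0]}, {"translation": [0, 0, -0.5], "rot": [0, 0, 0]}, {"translation": [0, 0, -1], "rot": [0, 0, 0]}, {"translation": [0, 0, -1], "rot": [0, 0, 0]}, {"translation": [0, 0, -1], "rot": [0, 0, 0]}], gripper=-1)

```text
time_s: 26.3
tool_pos: [0.5462, 0.3073, 0.1363]
tcp_rot: [[-0.996, 0.087, 0.005], [0.087, 0.996, 0.003], [-0.004, 0.004, -1.0]]
contact_force: [0.6, -0.2, -1.1]
grip_width: 1.002
finger_force: 0.0
```

```bash
python3 plan.py "(575,200,135,3),(605,90,135,0),(635,-25,135,-2),(679,-141,120,-4)"
```

```text
t 26.3 at [546.2 307.3 136.3] phi 5.00 tilt [0.0045 0.0033] q [-0.81  0.45  0.31  1.71 -0.16  1.    1.04] grip 1.0019525004499243 0.0 F [ 0.6 -0.2 -1.1]
(575, 200, 135, 3) tr [-0.317, -0.87, 0.011] rot -0.011 
(605, 90, 135, 0) tr [-0.298, -0.902, 0.0] rot -0.017 
(635, -25, 135, -2) tr [-0.25, -0.958, 0.0] rot -0.011 
(679, -141, 120, -4) tr [-0.333, -0.979, 0.125] rot -0.011
```

servo_tool(commands=[{"translation": [-0.32, -0.87, 0], "rot": [0, 0, -0.011]}, {"translation": [-0.32, -0.87, 0], "rot": [0, 0, -0.011]}, {"translation": [-0.32, -0.87, 0], "rot": [0, 0, -0.011]}, {"translation": [-0.32, -0.87, 0], "rot": [0, 0, -0.011]}])

```text
time_s: 26.7
tool_pos: [0.5734, 0.1951, 0.1318]
tcp_rot: [[-0.998, 0.059, -0.003], [0.059, 0.998, -0.002], [0.002, -0.003, -1.0]]
contact_force: [0.0, 0.7, 0.7]
grip_width: 1.004
finger_force: 0.0
```

servo_tool(commands=[{"translation": [-0.3, -0.9, 0], "rot": [0, 0, -0.017]}, {"translation": [-0.3, -0.9, 0], "rot": [0, 0, -0.017]}, {"translation": [-0.3, -0.9, 0], "rot": [0, 0, -0.017]}, {"translation": [-0.3, -0.9, 0], "rot": [0, 0, -0.017]}])

```text
time_s: 27.1
tool_pos: [0.6038, 0.0877, 0.1325]
tcp_rot: [[-1.0, 0.003, -0.001], [0.003, 1.0, -0.001], [0.001, -0.001, -1.0]]
contact_force: [1.0, 0.2, -0.3]
grip_width: 1.0
finger_force: 0.0
```

servo_tool(commands=[{"translation": [-0.25, -0.96, 0], "rot": [0, 0, -0.011]}, {"translation": [-0.25, -0.96, 0], "rot": [0, 0, -0.011]}, {"translation": [-0.25, -0.96, 0], "rot": [0, 0, -0.011]}, {"translation": [-0.25, -0.96, 0], "rot": [0, 0, -0.011]}])

```text
time_s: 27.5
tool_pos: [0.6342, -0.0269, 0.1327]
tcp_rot: [[-0.999, -0.033, -0.001], [-0.033, 0.999, -0.0], [0.001, -0.0, -1.0]]
contact_force: [0.4, -0.1, -0.3]
grip_width: 1.003
finger_force: 0.0
```

servo_tool(commands=[{"translation": [-0.33, -0.98, 0.12], "rot": [0, 0, -0.011]}, {"translation": [-0.33, -0.98, 0.12], "rot": [0, 0, -0.011]}, {"translation": [-0.33, -0.98, 0.12], "rot": [0, 0, -0.011]}, {"translation": [-0.33, -0.98, 0.12], "rot": [0, 0, -0.011]}, {"translation": [-0.33, -0.98, 0.12], "rot": [0, 0, -0.011]}])

```text
time_s: 28.0
tool_pos: [0.678, -0.1374, 0.1179]
tcp_rot: [[-0.997, -0.073, -0.002], [-0.073, 0.997, 0.004], [0.001, 0.004, -1.0]]
contact_force: [0.1, 0.6, 0.4]
grip_width: 1.001
finger_force: 0.0
```

```bash
python3 plan.py "(679,-141,70,-4)"
```

```text
t 28.0 at [ 678.  -137.4  117.9] phi -4.21 tilt [-0.0016  0.0035] q [-0.1   0.59  0.35  1.55 -0.23  1.05  1.96] grip 1.0014305891906805 0.0 F [0.1 0.6 0.4]
(679, -141, 70, -4) tr [-0.006, -0.031, 0.399] rot 0.001
```

servo_tool(commands=[{"translation": [-0.01, -0.03, 0.2], "rot": [0, 0, 0]}, {"translation": [-0.01, -0.03, 0.4], "rot": [0, 0, 0]}, {"translation": [-0.01, -0.03, 0.4], "rot": [0, 0, 0]}, {"translation": [-0.01, -0.03, 0.6], "rot": [0, 0, 0]}, {"translation": [-0.01, -0.03, 0.8], "rot": [0, 0, 0]}, {"translation": [-0.01, -0.03, 0.87], "rot": [0, 0, 0]}, {"translation": [-0.01, -0.03, 0.87], "rot": [0, 0, 0]}, {"translation": [-0.01, -0.03, 0.87], "rot": [0, 0, 0]}])

```text
time_s: 28.8
tool_pos: [0.6803, -0.1445, 0.0161]
tcp_rot: [[-0.997, -0.071, 0.002], [-0.071, 0.997, 0.0], [-0.002, 0.0, -1.0]]
contact_force: [0.8, 0.6, -0.1]
grip_width: 1.003
finger_force: 0.0
```

servo_tool(commands=[{"translation": [0, 0, 0], "rot": [0, 0, 0]}, {"translation": [0, 0, 0], "rot": [0, 0, 0]}, {"translation": [0, 0, 0], "rot": [0, 0, 0]}, {"translation": [0, 0, 0], "rot": [0, 0, 0]}, {"translation": [0, 0, 0], "rot": [0, 0, 0]}, {"translation": [0, 0, 0], "rot": [0, 0, 0]}, {"translation": [0, 0, 0], "rot": [0, 0, 0]}, {"translation": [0, 0, 0], "rot": [0, 0, 0]}, {"translation": [0, 0, 0], "rot": [0, 0, 0]}, {"translation": [0, 0, 0], "rot": [0, 0, 0]}], gripper=1)

```text
time_s: 29.8
tool_pos: [0.6799, -0.1457, 0.0157]
tcp_rot: [[-0.998, -0.07, 0.002], [-0.07, 0.998, -0.0], [-0.002, -0.0, -1.0]]
contact_force: [-1.1, 0.5, 5.1]
grip_width: 0.384
finger_force: 59.6
```

```bash
python3 plan.py "(679,-141,110,-4),(625,-40,110,-2),(570,65,110,0),(515,170,110,2),(475,250,110,4),(459,313,80,4.9)"
```

```text
t 29.8 at [ 679.9 -145.7   15.7] phi -3.99 tilt [ 0.0015 -0.0001] q [-0.07  0.71  0.32  1.6  -0.27  0.87  1.99] grip 0.3844106089404398 59.6205222979188 F [-1.1  0.5  5.1]
(679, -141, 110, -4) tr [0.005, 0.039, -0.786] rot -0.0 
(625, -40, 110, -2) tr [0.39, 0.871, 0.0] rot 0.011 
(570, 65, 110, 0) tr [0.428, 0.89, 0.0] rot 0.011 
(515, 170, 110, 2) tr [0.458, 0.875, 0.0] rot 0.011 
(475, 250, 110, 4) tr [0.356, 0.655, 0.0] rot 0.011 
(459, 313, 80, 4.9) tr [0.17, 0.514, 0.25] rot 0.005
```

servo_tool(commands=[{"translation": [0, 0, -0.2], "rot": [0, 0, 0]}, {"translation": [0, 0, -0.5], "rot": [0, 0, 0]}, {"translation": [0, 0, -0.78], "rot": [0, 0, 0]}, {"translation": [0.1, 0.2, -0.78], "rot": [0, 0, 0]}, {"translation": [0.2, 0.5, -0.78], "rot": [0, 0, 0.005]}, {"translation": [0.39, 0.9, -0.78], "rot": [0, 0, 0.011]}, {"translation": [0.39, 0.9, -0.78], "rot": [0, 0, 0.011]}])

```text
time_s: 30.5
tool_pos: [0.6217, -0.0322, 0.1069]
tcp_rot: [[-0.999, -0.044, -0.005], [-0.044, 0.999, 0.006], [0.005, 0.006, -1.0]]
contact_force: [0.5, 0.5, 0.4]
grip_width: 0.384
finger_force: 59.6
```

servo_tool(commands=[{"translation": [0.2, 0.4, 0], "rot": [0, 0, 0]}, {"translation": [0.3, 0.65, 0], "rot": [0, 0, 0.005]}, {"translation": [0.43, 0.89, 0], "rot": [0, 0, 0.011]}, {"translation": [0.43, 0.89, 0], "rot": [0, 0, 0.011]}])

```text
time_s: 30.9
tool_pos: [0.5669, 0.0697, 0.1074]
tcp_rot: [[-1.0, -0.008, -0.003], [-0.008, 1.0, 0.003], [0.003, 0.003, -1.0]]
contact_force: [1.4, 0.6, -0.1]
grip_width: 0.389
finger_force: 59.7
```

servo_tool(commands=[{"translation": [0.2, 0.4, 0], "rot": [0, 0, 0]}, {"translation": [0.32, 0.65, 0], "rot": [0, 0, 0.005]}, {"translation": [0.46, 0.88, 0], "rot": [0, 0, 0.011]}, {"translation": [0.46, 0.88, 0], "rot": [0, 0, 0.011]}])

```text
time_s: 31.3
tool_pos: [0.512, 0.1741, 0.1078]
tcp_rot: [[-1.0, 0.027, -0.002], [0.027, 1.0, 0.002], [0.002, 0.002, -1.0]]
contact_force: [-0.7, 1.2, 0.1]
grip_width: 0.386
finger_force: 59.7
```

servo_tool(commands=[{"translation": [0.18, 0.33, 0], "rot": [0, 0, 0.005]}, {"translation": [0.36, 0.65, 0], "rot": [0, 0, 0.011]}, {"translation": [0.36, 0.65, 0], "rot": [0, 0, 0.011]}, {"translation": [0.36, 0.65, 0], "rot": [0, 0, 0.011]}])

```text
time_s: 31.7
tool_pos: [0.4742, 0.2487, 0.1081]
tcp_rot: [[-0.998, 0.067, 0.0], [0.067, 0.998, -0.001], [-0.0, -0.001, -1.0]]
contact_force: [0.5, -0.2, -0.1]
grip_width: 0.385
finger_force: 59.7
```

```bash
python3 plan.py "(459,313,70,4.9)"
```

```text
t 31.7 at [474.2 248.7 108.1] phi 3.82 tilt [ 0.0003 -0.0007] q [-0.83  0.34  0.32  1.95 -0.14  0.87  1.07] grip 0.38489663754884423 59.738562516868114 F [ 0.5 -0.2 -0.1]
(459, 313, 70, 4.9) tr [0.162, 0.526, 0.318] rot 0.006
```

servo_tool(commands=[{"translation": [0.08, 0.26, 0], "rot": [0, 0, 0.003]}, {"translation": [0.16, 0.53, 0], "rot": [0, 0, 0.006]}, {"translation": [0.16, 0.53, 0.15], "rot": [0, 0, 0.006]}, {"translation": [0.16, 0.53, 0.35], "rot": [0, 0, 0.006]}, {"translation": [0.16, 0.53, 0.5], "rot": [0, 0, 0.006]}, {"translation": [0.16, 0.53, 0.5], "rot": [0, 0, 0.006]}, {"translation": [0.16, 0.53, 0.5], "rot": [0, 0, 0.006]}])

```text
time_s: 32.4
tool_pos: [0.4605, 0.3118, 0.0485]
tcp_rot: [[-0.996, 0.09, 0.001], [0.09, 0.996, -0.001], [-0.001, -0.001, -1.0]]
contact_force: [0.5, 0.8, -0.5]
grip_width: 0.381
finger_force: 59.7
```

```bash
python3 plan.py "(459,313,22,4.9)"
```

```text
t 32.4 at [460.5 311.8  48.5] phi 5.16 tilt [ 0.0006 -0.001 ] q [-0.89  0.46  0.28  1.94 -0.17  0.77  0.96] grip 0.3808958539669237 59.74484830163419 F [ 0.5  0.8 -0.5]
(459, 313, 22, 4.9) tr [0.013, 0.009, 0.22] rot -0.001
```

Placing, releasing, then backing away up and toward the middle for a clear look.

servo_tool(commands=[{"translation": [0.01, 0.01, 0.08], "rot": [0, 0, 0]}, {"translation": [0.01, 0.01, 0.15], "rot": [0, 0, 0]}, {"translation": [0.01, 0.01, 0.2], "rot": [0, 0, 0]}, {"translation": [0.01, 0.01, 0.22], "rot": [0, 0, 0]}, {"translation": [0.01, 0.01, 0.22], "rot": [0, 0, 0]}, {"translation": [0.01, 0.01, 0.22], "rot": [0, 0, 0]}])

```text
time_s: 33.0
tool_pos: [0.458, 0.3151, 0.0219]
tcp_rot: [[-0.996, 0.087, 0.0], [0.087, 0.996, 0.0], [-0.0, 0.0, -1.0]]
contact_force: [-0.3, -0.5, 0.5]
grip_width: 0.385
finger_force: 59.8
```

servo_tool(commands=[{"translation": [0, 0, 0], "rot": [0, 0, 0]}, {"translation": [0, 0, 0], "rot": [0, 0, 0]}, {"translation": [0, 0, 0], "rot": [0, 0, 0]}, {"translation": [0, 0, 0], "rot": [0, 0, 0]}, {"translation": [0, 0, 0], "rot": [0, 0, 0]}, {"translation": [0, 0, -0.2], "rot": [0, 0, 0]}, {"translation": [0, 0, -0.5], "rot": [0, 0, 0]}, {"translation": [0, 0, -1], "rot": [0, 0, 0]}, {"translation": [0, 0, -1], "rot": [0, 0, 0]}, {"translation": [0, 0, -1], "rot": [0, 0, 0]}], gripper=-1)

```text
time_s: 34.0
tool_pos: [0.4594, 0.3161, 0.1443]
tcp_rot: [[-0.996, 0.087, 0.004], [0.087, 0.996, 0.004], [-0.004, 0.004, -1.0]]
contact_force: [0.5, 0.1, 0.0]
grip_width: 0.999
finger_force: 0.0
```

servo_tool(commands=[{"translation": [0, -1, -0.5], "rot": [0, 0, 0]}, {"translation": [0, -1, -0.5], "rot": [0, 0, 0]}, {"translation": [0, -1, -0.5], "rot": [0, 0, 0]}, {"translation": [0, -1, -0.5], "rot": [0, 0, 0]}])

```text
time_s: 34.4
tool_pos: [0.4478, 0.1903, 0.2022]
tcp_rot: [[-0.996, 0.094, 0.0], [0.094, 0.996, -0.001], [-0.0, -0.001, -1.0]]
contact_force: [0.4, 0.3, -0.0]
grip_width: 0.997
finger_force: 0.0
```

servo_tool(commands=[{"translation": [0, -1, -0.5], "rot": [0, 0, 0]}, {"translation": [0, -1, -0.5], "rot": [0, 0, 0]}, {"translation": [0, -1, -0.5], "rot": [0, 0, 0]}, {"translation": [0, -1, -0.5], "rot": [0, 0, 0]}])

```text
time_s: 34.8
tool_pos: [0.4375, 0.072, 0.2624]
tcp_rot: [[-0.996, 0.094, 0.001], [0.094, 0.996, 0.0], [-0.001, 0.0, -1.0]]
contact_force: [1.0, 0.2, -0.4]
grip_width: 1.0
finger_force: 0.0
```

```bash
python3 - <<'E'
from h import *
print(status.sense()['time_s'],status.sense()['tool_pos'])
for n in('top','side'):
    im,d=optics.grab_frame(n);cv2.imwrite(f'pics/{n}9.png',im[:,:,::-1]);np.savez(n+'9.npz',im=im,d=d)
E
```

```text
34.8 [0.43745785 0.07199721 0.26240656]
```

View pics/top9.png

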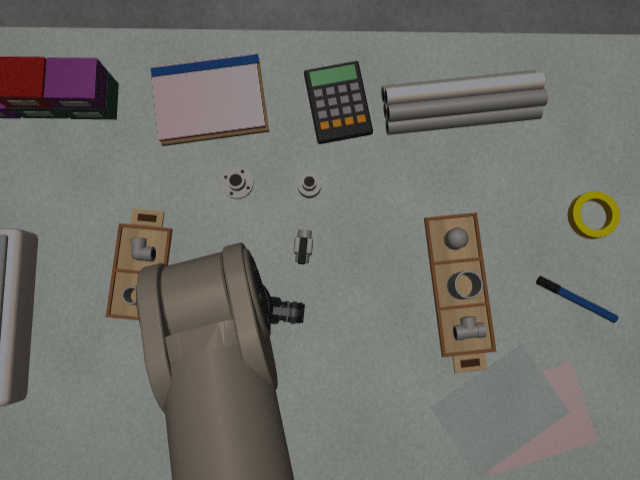

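View pics/side9.png

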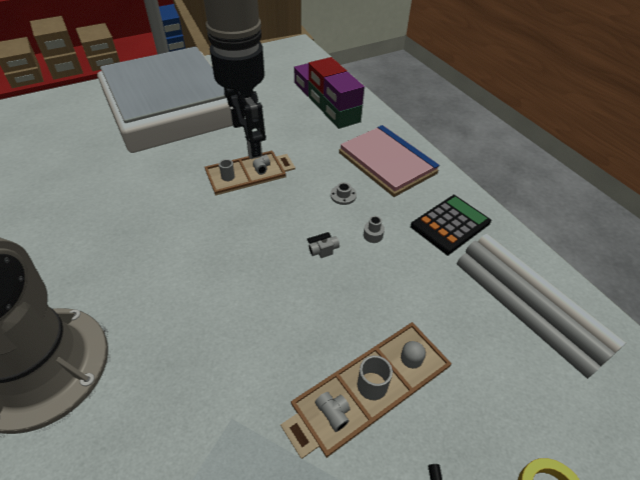

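All five fittings stand in their bays. In the top view the tee is at (469,329), big coupler (465,285), cap (456,238) and elbow (143,250). The small coupler shows at (227,170) in the side view. The valve, flange and reducer have not moved. Measuring the offsets.

```bash
python3 - <<'E'
from m import *
# per-view board centres measured earlier
B={'top':((486.5,-292.1),(502.8,311.2)),'side':((483.4,-293.3),(499.7,307.3))}
a,b=np.radians(6.4),np.radians(-5.0)
for n in('top','side'):
    D=np.load(n+'9.npz');w=cloud(n,D['d']).reshape(-1,3)*1e3
    for k,i,ang,x in(('tee',0,a,-86),('big',0,a,0),('cap',0,a,86),('elbow',1,b,43),('small',1,b,-43)):
        c=np.array(B[n][i])+x*np.array([np.cos(ang),np.sin(ang)])
        m=(np.hypot(*(w[:,:2]-c).T)<40)&(w[:,2]>18)&(w[:,2]<80);q=w[m]
        if len(q)<20: print(k,n,'none');continue
        zt=np.percentile(q[:,2],97);t=q[q[:,2]>zt-6][:,:2]
        cc=(t.astype(np.float32));ctr,r=cv2.minEnclosingCircle(cc)
        e=np.array(ctr)-c;e=np.array([[np.cos(ang),np.sin(ang)],[-np.sin(ang),np.cos(ang)]])@e
        print(k,n,len(q),'ztop %.1f'%zt,'off board xy',e.round(1),'r %.1f'%r)
E
```

```text
tee top 573 ztop 36.1 off board xy [-1.4 -3. ] r 28.8
big top 520 ztop 64.6 off board xy [-2.8 -1.5] r 26.2
cap top 385 ztop 43.0 off board xy [-0.2 -0.3] r 17.2
elbow top 437 ztop 36.1 off board xy [-0.2 -4.5] r 26.6
small top 149 ztop 50.9 off board xy [-0.4 -1.4] r 16.8
tee side 816 ztop 33.5 off board xy [-1.7 -1.9] r 28.2
big side 906 ztop 61.4 off board xy [-2.  -0.3] r 26.6
cap side 454 ztop 39.8 off board xy [-0.1 -1.5] r 17.1
elbow side 200 ztop 33.6 off board xy [-0.4  1.1] r 24.1
small side 232 ztop 47.3 off board xy [-0.9  1.5] r 18.3
```

All the fittings are within about 3 mm of their bay centres, and their heights fit lying or standing flat on the board. The gripper is clear, so I'm handing in.

```bash
python3 -c "
from plant import env;print(env.finish_job())"
```

```text
the job is handed in; nothing more can be done
None
```

All five fittings are in their ordered bays, flat and within about 3 mm of centre (one elbow reading, partly hidden by the arm, gave 4.5 mm). The ball valve, flange and reducer were left in place, and I handed the job in at about 35 s.

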